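# Lay out the clay toy display

### The arm

A 6-joint arm with a two-finger parallel gripper is mounted at the origin on the work surface. World frame = base frame: x ahead of the robot, y to its left, z up, the work surface at z = 0. Lengths are in m, angles in rad, forces in N, time in s.
With the tool pointing down it reaches from about 0.35 to 0.85 m from the base axis. Payload 8.1 kg.
Tool frame: the origin (TCP) lies between the finger pads; the fingertips stand 14 mm ahead of it and the grasp point (between the pads) lies 5 mm behind it; z points along the fingers, y is the line along which they close (so a half turn about z gives the same grasp; the last joint's range is limited). The gripper opens to 93 mm and grips with 3 to 60 N. Pads are 15 mm wide; open, the fingers measure 128 mm over their backs; the gripper's body (75 mm by 188 mm) begins 65 mm behind the grasp point.
Start: joints at [1.225, 0.13, 1.488, -0, 1.523, -0.085], TCP at [0.155, 0.58, 0.233] pointing down, gripper open.
Joint ranges: [-2.96, 2.96], [-0.89, 2.26], [0.02, 2.5], [-1.34, 4.48], [0, 2.73], [-2.66, 2.66]. Speed limits (rad/s): [2.39, 2.39, 2.79, 3.14, 3.14, 3.14].

### API

Orientations are given as a rotation vector (axis times angle).
In Python, from plant import robot gives the robot as it stands.
- The arm moves only by the tool arm_command, never from a script. Its argument "targets" is a list of rows, each an object of numbers: "x", "y", "z": the shift along the world's x, y, z in units of 500 mm (1.0 is 500 mm); "rx", "ry", "rz": the turn, a rotation vector about the world's x, y, z in units of 2 rad (1.0 is 2 rad); "claw": the closure in counts, from 0 (fully open) to 255 (shut). In form: [{"x": .., "y": .., "z": .., "rx": .., "ry": .., "rz": .., "claw": ..}, ...]. A call has 1 to 10 rows; each row is the pose to reach, as a shift and turn from the pose commanded when the call began; what a row does not reach only later rows make up. A row lasts 1/12 s, in which the tool goes at most 41.7 mm and 7.16 degrees, less where a joint would pass 70% of its speed; a pose out of reach is approached as far as the arm can. A call with a number of a shift or a turn outside -1 to 1 is refused whole. A call with a gripper value outside its range is refused whole. The fingers move at their own pace and stop on an object; "squeeze" is the grip in N (left out, the last holds). Time passes only in rows, so rows that repeat a pose let the fingers close. It gives the time, the measured TCP pose, the force, the opening and the grip force at its end, in the units of the state.
- robot.read_state(): the state, without advancing time (a new reading comes with each control period).
- robot.read_camera(name): name is "scene" or "top" or "wrist"; returns (picture, depth): 384x512x3 uint8, red, green, blue; 384x512 float32, m along the optical axis (not along the pixel's ray), 0 where there is no reading.
- robot.get_calibration(name): a dict with "intrinsics" (3x3 intrinsics, pixels), "origin" and "orientation" of the camera in the world. Camera axes: x right, y up, looking along -z (the intrinsics and any distortion apply to the point x, -y, -z); pixel columns grow to the right and rows downward; lengths in m; the calibration is good to about 2 mm. A picture is of the moment at which its call begins: read the wrist's pose just before it. get_calibration takes no time and is no camera call; for the wrist camera it gives the pose at the moment of the call.
- robot.close_job(): hands the job in; it is judged then, once.
The state is a dict: "t": time; "q": joint angles; "dq": joint speeds; "joint_torque": joint torques, N m; "tool_pos": TCP position; "orientation": TCP orientation; "force": force on the tool from outside, world axes, zero at the start; "wrist_torque": the same for the moment, N m; "opening": finger opening in m; "gripper_force": force on a finger pad.
Only numpy, scipy, OpenCV 4.12 (cv2) and the standard library are available. Lean on these libraries where they do the work, as an engineer would, in place of code of your own. Each camera call takes 0.05 s, during which the arm holds its last target. There are 200 camera calls.

### The job

Set out the toy stall's display: lay the jaguar mask face up on the middle of the square wooden stand, stand the goat midway between the two candlesticks on their clay base, and of the two round cork mats give the left one (as seen from the robot) to the duck whistle and the right one to the tin rooster, each upright on the centre of its mat. Clay chips, so put every piece down gently rather than dropping it, and leave the little pig and jug where they stand.

Things in the scene. Friction and masses are not known exactly. Their poses are not given: they have to be found in the camera images.
- mask: Loose painted clay jaguar mask lying face up, about 160 g: a flat oval 86 long (along its x) by 62 wide (along its y) with straight upright sides 24 high; small ears at the +x end reach 46 from the origin, the muzzle in the middle rises to 41. Origin: centre of its underside, z up. Best gripped across the 62 mm width, at the middle of its length. Starts on the cart top.
- duck: Loose clay duck whistle standing on a flat foot, about 120 g: egg-shaped body 65 long (along x), 40 wide (along y) with its widest line 26 above the underside; head and beak at +x (beak tip 45 from the origin, top of head at 70), whistle mouthpiece at -x (to 51). Foot 44 by 30. Origin: centre of its underside, z up. Starts on the cart top.
- goat: Loose polished black clay goat on four legs, about 170 g: body 58 long (x), 34 wide (y) with flat sides from 31 to 59 above the underside; head at +x reaches 55 from the origin, tail at -x to 40, horns to 86 high; legs stand within 54 by 33. Origin: centre of its underside, z up. Starts on the cart top.
- rooster: Loose flat tin rooster, about 60 g, a 10 mm thick (along y) upright cut-out on a round foot 48 across and 5 thick; the cut-out's body spans x -18 to 18 and 19 to 45 above the underside, tail at -x (to -36), head and beak at +x (to 35), comb to 71 high. Origin: centre of its underside, z up. Starts on the cart top.
- stand: Fixed low square wooden stand, 110 by 110, flat top 30 above the cart top. Origin: centre of its underside, on the cart top; sides along its x and y.
- holder: Fixed clay candle holder: a flat base 84 (x) by 190 (y) by 8 thick with two upright candlesticks on it, at y = +80 and y = -80, each 26 across and 74 high from the cart top. The flat base between them is clear for 134. Origin: centre of the underside of the base, midway between the candlesticks.
- mat_a: Fixed round cork mat, 100 across, 5 thick, one of two alike; either may be the left one (compare their world y: the one with the larger y is on the left as the robot sees it). Origin: centre of its underside, on the cart top.
- mat_b: The other fixed round cork mat, 100 across, 5 thick, alike. Origin: centre of its underside, on the cart top.
- pig: Bystander: loose small terracotta pig standing among the things, 48 long, 34 wide, 46 high. Origin: centre of its underside, z up. To be left where it stands.
- jug: Bystander: loose small round terracotta jug standing among the things, 42 across, 46 high. Origin: centre of its underside, z up. To be left where it stands.

How it is judged:
At the end, for the whole second after the job is handed in: Mask flat on the stand, goat on the base between the candlesticks, duck on the left mat (larger y), rooster on the right: each within 15 mm of its target's centre, 6 mm of its surface, 0.15 rad of upright, released, at rest (0.02 m/s, 0.2 rad/s); pig and jug within 30 mm of their start (horizontal distance between mask and stand below 0.015 m and height (world z) of mask between 0.024 and 0.036 m and horizontal distance between goat and holder below 0.015 m and height (world z) of goat between 0.002 and 0.014 m and ((y of mat_a in the frame of mat_b above 0 m and horizontal distance between duck and mat_a below 0.015 m and height (world z) of duck between -0.001 and 0.011 m and horizontal distance between rooster and mat_b below 0.015 m and height (world z) of rooster between -0.001 and 0.011 m) or (y of mat_a in the frame of mat_b below 0 m and horizontal distance between duck and mat_b below 0.015 m and height (world z) of duck between -0.001 and 0.011 m and horizontal distance between rooster and mat_a below 0.015 m and height (world z) of rooster between -0.001 and 0.011 m)) and angle between each of mask, duck, goat, rooster's own z axis and vertical below 0.15 rad and linear speed of each of mask, duck, goat, rooster below 0.02 m/s and angular speed of each of mask, duck, goat, rooster below 0.2 rad/s and distance of each of pig, jug from where it was at the start of the episode below 0.03 m); the robot touches nothing.
It fails at once if the mask is dropped or knocked: it moves faster than 0.6 m/s while the fingers do not touch it (linear speed of mask above 0.6 m/s and contact force between mask and the fingers below 0.05 N).
It fails at once if the duck is dropped or knocked: it moves faster than 0.6 m/s while the fingers do not touch it (linear speed of duck above 0.6 m/s and contact force between duck and the fingers below 0.05 N).
It fails at once if the goat is dropped or knocked: it moves faster than 0.6 m/s while the fingers do not touch it (linear speed of goat above 0.6 m/s and contact force between goat and the fingers below 0.05 N).
It fails at once if the rooster is dropped or knocked: it moves faster than 0.6 m/s while the fingers do not touch it (linear speed of rooster above 0.6 m/s and contact force between rooster and the fingers below 0.05 N).
It fails at once if the pig or the jug is shifted by more than 30 mm (distance of any of pig, jug from where it was at the start of the episode above 0.03 m).
It also fails if it takes over 120 s, if anything falls off the work surface, if the arm or the gripper's body presses on something with over 40 N, if the wrist force passes 120 N, or if a joint passes its speed limit or range.

## Working session

There is one attempt and no reset: what is moved stays moved. The work goes in short steps, Python scripts to look and compute and a tool call to move; the robot and the scene stay as the last step left them, time stands still between calls to the robot, and variables do not carry over. Pictures are saved under pics/ and viewed, at most 14 in all, crops included, and the job is handed in when it is done.

Besides the shell and the picture viewer there is one more tool, called after "Call:" in YAML: its name, and indented under it one key for each argument. arm_command: Moves the arm, as the interface text tells. Shifts and turns lie within -1 to 1; 1 stands for 500 mm of shift or 2 rad of turn. Its arguments: {"type":"object","properties":{"targets":{"type":"array","items":{"type":"object","properties":{"x":{"type":"number","minimum":-1,"maximum":1},"y":{"type":"number","minimum":-1,"maximum":1},"z":{"type":"number","minimum":-1,"maximum":1},"rx":{"type":"number","minimum":-1,"maximum":1},"ry":{"type":"number","minimum":-1,"maximum":1},"rz":{"type":"number","minimum":-1,"maximum":1},"claw":{"type":"number"}}}},"squeeze":{"type":"number"}},"required":["targets"]}

```bash
mkdir -p pics
cat > h.py <<'E'
import numpy as np, cv2
from plant import robot
from scipy.spatial.transform import Rotation as R
def cal(n):
    c=robot.get_calibration(n); K=np.array(c["intrinsics"]); o=np.array(c["origin"]); r=np.array(c["orientation"])
    if r.shape!=(3,3): r=R.from_rotvec(r).as_matrix() if r.size==3 else R.from_quat(r).as_matrix()
    return K,o,r
def cloud(n):
    K,o,r=cal(n); im,d=robot.read_camera(n)
    v,u=np.mgrid[0:384,0:512]
    p=np.stack([(u-K[0,2])/K[0,0]*d,-(v-K[1,2])/K[1,1]*d,-d],-1)
    return im,d,p@r.T+o
def save(f,im,s=1): cv2.imwrite(f,cv2.resize(im[...,::-1],None,fx=s,fy=s,interpolation=cv2.INTER_CUBIC))
E
python3 - <<'E'
from h import *
for n in("top","scene"):
    print(robot.get_calibration(n))
    im,d,P=cloud(n); save(f"pics/{n}.png",im,1.56); np.savez(n,im=im,d=d,P=P)
print(robot.read_state())
E
```

```text
{'intrinsics': array([[460.71873082,   0.        , 253.20142746],
       [  0.        , 460.71873082, 193.52803408],
       [  0.        ,   0.        ,   1.        ]]), 'origin': array([ 0.31685401, -0.01605894,  1.33944836]), 'orientation': array([ 0.1418268 , -0.10085986, -1.59668459])}
{'intrinsics': array([[442.62133927,   0.        , 254.60380267],
       [  0.        , 442.62133927, 189.5172366 ],
       [  0.        ,   0.        ,   1.        ]]), 'origin': array([1.2193997 , 0.44566247, 0.64548714]), 'orientation': array([0.54605203, 0.98539397, 1.92224502])}
{'t': 0.1, 'q': array([ 1.22462082e+00,  1.31059588e-01,  1.48912307e+00,  3.86870665e-05,
        1.52295030e+00, -8.54016181e-02]), 'dq': array([-0.00100179, -0.00092209, -0.00336395,  0.00156629, -0.00277793,
        0.00153434]), 'joint_torque': array([ 1.50657550e-03, -5.61340392e+01, -4.93098092e+01,  7.70685752e-02,
        2.91302166e-02, -9.09764168e-06]), 'tool_pos': array([0.15451003, 0.57930021, 0.23173384]), 'orientation': array([-4.08418031e-01, -3.11456005e+00,  2.35011709e-03]), 'force': array([-0.51895991,  0.07377795, -0.07861429]), 'wrist_torque': array([ 4.77968040e-02, -1.17316770e-02,  9.54522338e-05]), 'gripper_force': 0.0, 'opening': 0.09326518207613642}
```

View pics/top.png

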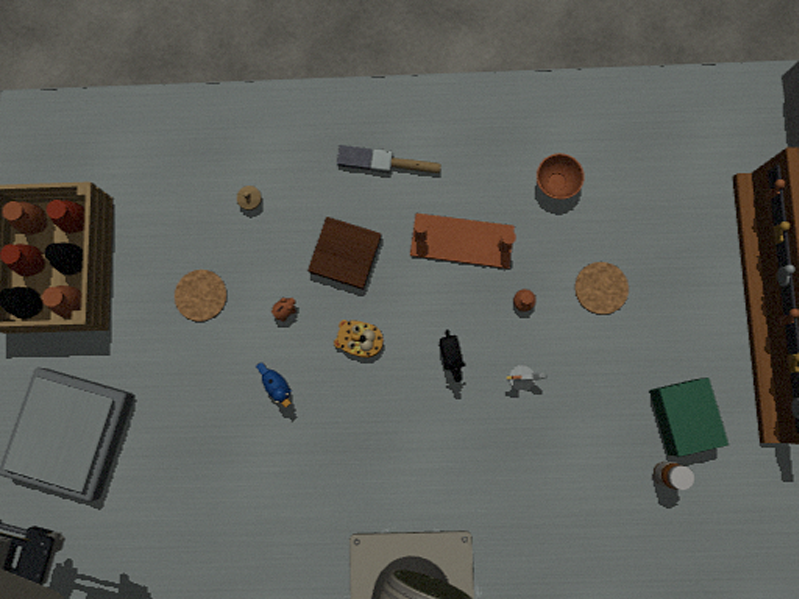

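View pics/scene.png

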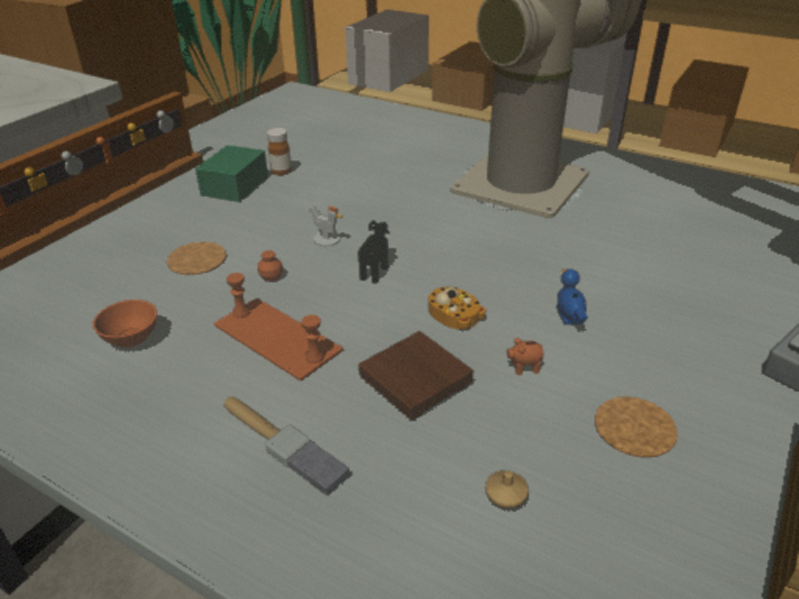

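The top view (scaled 1.5625) shows +x up and +y left. Pixel positions:
- **Targets:** left mat (200,295), right mat (602,288), stand (345,253), holder (463,241)
- **Pieces:** mask (358,339), duck (274,385) with its head at the lower right, goat (452,357), rooster (522,376)
- **Bystanders:** pig (285,308), jug (524,300)

Run:
```python
from h import *
T=np.load("top.npz");S=np.load("scene.npz");s=1.5625
P=T["P"];im=T["im"];tab=P[160:230,120:330,2];print("table z",np.median(tab), np.median(S["P"][200:240,150:200,2]))
def pt(u,v):return P[int(v/s),int(u/s)]
for n,(u,v),r,lo,hi in [("matL",(200,295),.07,.003,.02),("matR",(602,288),.07,.003,.02),("stand",(345,253),.085,.022,.04),("stick",(463,241),.12,.03,.09),("holder",(463,241),.13,.004,.012),("mask",(358,339),.06,.012,.03),("mask_all",(358,339),.06,.012,.06),("duck",(274,385),.06,.01,.09),("duckhi",(274,385),.06,.05,.09),("goat",(452,357),.065,.03,.1),("goathi",(452,357),.065,.065,.1),("goatbody",(452,357),.065,.03,.062),("roo",(522,376),.06,.012,.09),("roofoot",(522,376),.06,.003,.009),("pig",(285,308),.035,.012,.06),("jug",(524,300),.035,.012,.06)]:
    c=pt(u,v)
    for nm,Q in(("top",P),("sc",S["P"])):
        q=Q.reshape(-1,3);m=(np.hypot(*(q[:,:2]-c[:2]).T)<r)&(q[:,2]>lo)&(q[:,2]<hi);q=q[m]
        if len(q)<5: print(n,nm,len(q));continue
        b=cv2.minAreaRect((q[:,:2]*1000).astype(np.float32))
        print(n,nm,len(q),"rect",np.round(b[0],0),np.round(b[1],0),round(b[2]),"mean",np.round(q.mean(0)*1000),"zmax",round(q[:,2].max()*1000))
```

```text
table z 0.0012510454709970809 0.00766507055926402
matL top 891 rect [552. 386.] [132. 135.] 28 mean [551. 385.   6.] zmax 15
matL sc 1550 rect [552. 384.] [115. 120.] 7 mean [555. 386.   6.] zmax 9
matR top 792 rect [ 540. -371.] [134. 131.] 62 mean [ 540. -371.    6.] zmax 12
matR sc 571 rect [ 539. -373.] [111.  98.] 45 mean [ 544. -370.    5.] zmax 9
stand top 1403 rect [619. 108.] [111. 111.] 70 mean [618. 107.  30.] zmax 39
stand sc 2066 rect [622. 107.] [113. 111.] 70 mean [627. 111.  30.] zmax 34
stick top 147 rect [ 639. -114.] [184.  25.] 80 mean [ 638. -115.   71.] zmax 80
stick sc 353 rect [ 642. -115.] [186.  27.] 80 mean [ 646. -106.   61.] zmax 76
holder top 1676 rect [ 636. -113.] [247. 254.] 31 mean [ 636. -115.    8.] zmax 12
holder sc 1779 rect [ 644. -105.] [225.  91.] 78 mean [ 647. -111.    8.] zmax 12
mask top 448 rect [457.  83.] [88. 62.] 74 mean [457.  86.  24.] zmax 30
mask sc 540 rect [460.  83.] [89. 63.] 75 mean [469.  91.  23.] zmax 30
mask_all top 570 rect [457.  83.] [88. 62.] 74 mean [456.  83.  27.] zmax 45
mask_all sc 647 rect [460.  83.] [89. 63.] 
[... 678 characters left out ...]
81.  58.] zmax 62
goatbody sc 301 rect [418. -84.] [89. 34.] 11 mean [435. -77.  52.] zmax 62
roo top 94 rect [ 368. -213.] [24. 66.] 2 mean [ 375. -216.   54.] zmax 73
roo sc 232 rect [ 380. -213.] [15. 69.] 5 mean [ 381. -213.   44.] zmax 71
roofoot top 296 rect [ 380. -205.] [117. 115.] 89 mean [ 377. -207.    5.] zmax 9
roofoot sc 116 rect [ 390. -209.] [91. 86.] 20 mean [ 384. -211.    5.] zmax 9
pig top 163 rect [518. 220.] [33. 47.] 47 mean [514. 220.  38.] zmax 49
pig sc 331 rect [523. 222.] [28. 47.] 28 mean [526. 224.  33.] zmax 47
jug top 163 rect [ 518. -224.] [38. 39.] 43 mean [ 517. -222.   34.] zmax 52
jug sc 215 rect [ 525. -221.] [33. 38.] 23 mean [ 528. -218.   30.] zmax 48
```

Call:
arm_command:
  targets:
    - {"x":0.05,"y":-0.07,"z":-0.01,"rz":0.05,"claw":0}
    - {"x":0.1,"y":-0.14,"z":-0.02,"rz":0.1,"claw":0}
    - {"x":0.14,"y":-0.21,"z":-0.03,"rz":0.15,"claw":0}
    - {"x":0.19,"y":-0.28,"z":-0.04,"rz":0.2,"claw":0}
    - {"x":0.23,"y":-0.35,"z":-0.05,"rz":0.25,"claw":0}
    - {"x":0.28,"y":-0.42,"z":-0.06,"rz":0.3,"claw":0}
    - {"x":0.32,"y":-0.49,"z":-0.07,"rz":0.35,"claw":0}
    - {"x":0.37,"y":-0.56,"z":-0.08,"rz":0.4,"claw":0}
    - {"x":0.41,"y":-0.63,"z":-0.09,"rz":0.445,"claw":0}
    - {"x":0.443,"y":-0.688,"z":-0.1,"rz":0.445,"claw":0}
  squeeze: 10

```text
schema error: expected keys x, y, z, rx, ry, rz, claw
```

Call:
arm_command:
  targets:
    - {"x":0,"y":0,"z":0,"claw":0}
    - {"x":0,"y":0,"z":0,"claw":0}

```text
schema error: expected keys x, y, z, rx, ry, rz, claw
```

```bash
cat >> h.py <<'E'
def fing():
    s=robot.read_state();r=R.from_rotvec(s["orientation"]).as_matrix();y=r[:,1]
    print("t",round(s["t"],2),"tcp",np.round(s["tool_pos"]*1000,1),"finger",round(np.degrees(np.arctan2(y[1],y[0]))%180,1),"zax",np.round(r[:,2],3),"q",np.round(s["q"],2),"open",round(s["opening"]*1000,1),"gf",s["gripper_force"],"F",np.round(s["force"],1));return s
def rects(P,c,r,bands):
    q=P.reshape(-1,3)
    for lo,hi in bands:
        m=q[(np.hypot(*(q[:,:2]-np.array(c)).T)<r)&(q[:,2]>lo)&(q[:,2]<hi)]
        if len(m)<5: print(lo,hi,len(m));continue
        b=cv2.minAreaRect((m[:,:2]*1000).astype(np.float32));print(lo,hi,len(m),np.round(b[0]),np.round(b[1]),round(b[2]),"mean",np.round(m.mean(0)*1000),"zmax",round(m[:,2].max()*1000))
E
python3 - <<'E'
from h import *
fing(); im,d,P=cloud("wrist"); save("pics/w1.png",im,1.2)
rects(P,(.377,.236),.06,[(.012,.08),(.015,.045),(.05,.08)])
E
```

```text
t 0.1 tcp [154.5 579.3 231.7] finger 75.1 zax [-0.001 -0.001 -1.   ] q [ 1.22  0.13  1.49  0.    1.52 -0.09] open 93.3 gf 0.0 F [-0.5  0.1 -0.1]
0.012 0.08 0
0.015 0.045 0
0.05 0.08 0
```

View pics/w1.png

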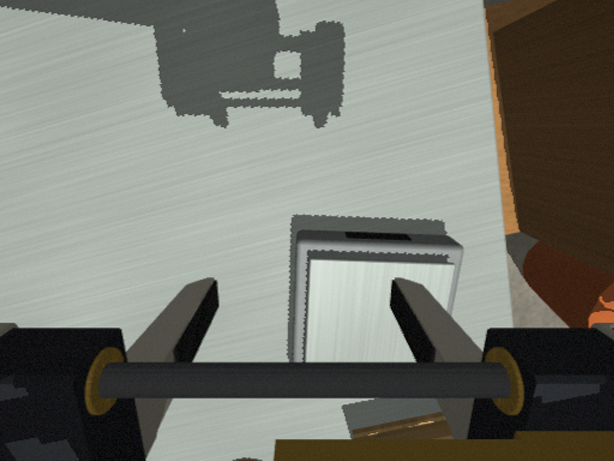

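The move was refused because every key is required, so the picture still shows the start pose. The fingers are at about (215,290) and (395,290), above the grey tray.

Call:
arm_command:
  targets:
    - {"x":0.05,"y":-0.07,"z":-0.01,"rx":0,"ry":0,"rz":0.05,"claw":0}
    - {"x":0.1,"y":-0.14,"z":-0.02,"rx":0,"ry":0,"rz":0.1,"claw":0}
    - {"x":0.14,"y":-0.21,"z":-0.03,"rx":0,"ry":0,"rz":0.15,"claw":0}
    - {"x":0.19,"y":-0.28,"z":-0.04,"rx":0,"ry":0,"rz":0.2,"claw":0}
    - {"x":0.23,"y":-0.35,"z":-0.05,"rx":0,"ry":0,"rz":0.25,"claw":0}
    - {"x":0.28,"y":-0.42,"z":-0.06,"rx":0,"ry":0,"rz":0.3,"claw":0}
    - {"x":0.32,"y":-0.49,"z":-0.07,"rx":0,"ry":0,"rz":0.35,"claw":0}
    - {"x":0.37,"y":-0.56,"z":-0.08,"rx":0,"ry":0,"rz":0.4,"claw":0}
    - {"x":0.41,"y":-0.63,"z":-0.09,"rx":0,"ry":0,"rz":0.445,"claw":0}
    - {"x":0.443,"y":-0.688,"z":-0.1,"rx":0,"ry":0,"rz":0.445,"claw":0}
  squeeze: 10

```text
t: 0.98
tool_pos: [0.3767, 0.2342, 0.1826]
orientation: [-0.982, 2.984, 0.0]
force: [0.6, 0.2, -0.1]
opening: 0.0928
gripper_force: 0.0
```

Call:
arm_command:
  targets:
    - {"x":0,"y":0,"z":0,"rx":0,"ry":0,"rz":0,"claw":0}
    - {"x":0,"y":0,"z":0,"rx":0,"ry":0,"rz":0,"claw":0}

```text
t: 1.15
tool_pos: [0.3767, 0.2339, 0.1821]
orientation: [0.964, -2.989, 0.0]
force: [-0.3, 0.0, 0.2]
opening: 0.0932
gripper_force: 0.0
```

Run:
```python
from h import *
fing(); im,d,P=cloud("wrist"); save("pics/w2.png",im,1.2)
rects(P,(.377,.236),.06,[(.012,.08),(.015,.045),(.05,.08)])
```

```text
t 1.15 tcp [376.7 233.9 182.1] finger 125.7 zax [-0.001 -0.    -1.   ] q [ 0.44 -0.28  1.97  0.    1.45 -1.75] open 93.2 gf 0.0 F [-0.3  0.   0.2]
0.012 0.08 1951 [377. 238.] [96. 39.] 35 mean [373. 234.  50.] zmax 72
0.015 0.045 974 [383. 242.] [81. 39.] 37 mean [386. 244.  39.] zmax 45
0.05 0.08 780 [358. 225.] [51. 28.] 61 mean [354. 220.  64.] zmax 72
```

View pics/w2.png

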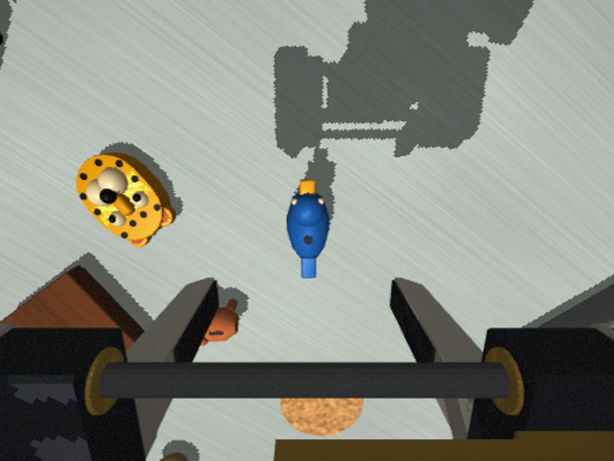

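The duck sits upright at (308,228), straight ahead and lined up with the fingers. The pig is well clear to the lower left, at (222,325).

Call:
arm_command:
  targets:
    - {"x":-0.003,"y":0.005,"z":-0.06,"rx":0,"ry":0,"rz":0.003,"claw":0}
    - {"x":-0.003,"y":0.005,"z":-0.13,"rx":0,"ry":0,"rz":0.003,"claw":0}
    - {"x":-0.003,"y":0.005,"z":-0.2,"rx":0,"ry":0,"rz":0.003,"claw":0}
    - {"x":-0.003,"y":0.005,"z":-0.26,"rx":0,"ry":0,"rz":0.003,"claw":0}
    - {"x":-0.003,"y":0.005,"z":-0.3,"rx":0,"ry":0,"rz":0.003,"claw":0}
    - {"x":-0.003,"y":0.005,"z":-0.322,"rx":0,"ry":0,"rz":0.003,"claw":0}
    - {"x":-0.003,"y":0.005,"z":-0.322,"rx":0,"ry":0,"rz":0.003,"claw":0}
    - {"x":-0.003,"y":0.005,"z":-0.322,"rx":0,"ry":0,"rz":0.003,"claw":90}
    - {"x":-0.003,"y":0.005,"z":-0.322,"rx":0,"ry":0,"rz":0.003,"claw":130}
    - {"x":-0.003,"y":0.005,"z":-0.322,"rx":0,"ry":0,"rz":0.003,"claw":255}
  squeeze: 8

```text
t: 2.03
tool_pos: [0.376, 0.2394, 0.0236]
orientation: [-0.981, 2.981, 0.001]
force: [-0.3, -0.4, -0.3]
opening: 0.0779
gripper_force: 0.0
```

Call:
arm_command:
  targets:
    - {"x":0,"y":0,"z":0,"rx":0,"ry":0,"rz":0,"claw":255}
    - {"x":0,"y":0,"z":0,"rx":0,"ry":0,"rz":0,"claw":255}
    - {"x":0,"y":0,"z":0,"rx":0,"ry":0,"rz":0,"claw":255}
    - {"x":0,"y":0,"z":0,"rx":0,"ry":0,"rz":0,"claw":255}
    - {"x":0,"y":0,"z":0,"rx":0,"ry":0,"rz":0,"claw":255}
    - {"x":0,"y":0,"z":0,"rx":0,"ry":0,"rz":0,"claw":255}

```text
t: 2.53
tool_pos: [0.3747, 0.2383, 0.0218]
orientation: [-0.981, 2.984, -0.0]
force: [0.1, -0.5, 1.2]
opening: 0.0398
gripper_force: 8.0
```

Call:
arm_command:
  targets:
    - {"x":0,"y":0,"z":0.02,"rx":0,"ry":0,"rz":0,"claw":255}
    - {"x":0,"y":0,"z":0.06,"rx":0,"ry":0,"rz":0,"claw":255}
    - {"x":0.01,"y":0.01,"z":0.12,"rx":0,"ry":0,"rz":0,"claw":255}
    - {"x":0.06,"y":0.05,"z":0.15,"rx":0,"ry":0,"rz":0,"claw":255}
    - {"x":0.11,"y":0.09,"z":0.16,"rx":0,"ry":0,"rz":0,"claw":255}
    - {"x":0.17,"y":0.14,"z":0.16,"rx":0,"ry":0,"rz":0,"claw":255}
    - {"x":0.23,"y":0.19,"z":0.16,"rx":0,"ry":0,"rz":0,"claw":255}
    - {"x":0.29,"y":0.24,"z":0.16,"rx":0,"ry":0,"rz":0,"claw":255}
    - {"x":0.34,"y":0.285,"z":0.14,"rx":0,"ry":0,"rz":0,"claw":255}
    - {"x":0.354,"y":0.298,"z":0.12,"rx":0,"ry":0,"rz":0,"claw":255}
  squeeze: 12

```text
t: 3.37
tool_pos: [0.5549, 0.3902, 0.0823]
orientation: [-0.98, 2.981, 0.002]
force: [0.9, 0.9, -1.2]
opening: 0.0396
gripper_force: 12.0
```

Run:
```python
from h import *
fing(); im,d,P=cloud("wrist"); save("pics/w3.png",im,1.2)
im,d,P=cloud("scene")
h=cv2.cvtColor(im,cv2.COLOR_RGB2HSV)
q=P.reshape(-1,3);bl=((h[...,0]>100)&(h[...,0]<130)&(h[...,1]>150)).ravel()&(q[:,0]>.45)&(q[:,0]<.65)&(q[:,1]>.3)&(q[:,1]<.46)
print("duck",bl.sum(),q[bl].min(0).round(3),q[bl].max(0).round(3))
T=np.load("top.npz")
for nm,im,P in(("top",T["im"],T["P"]),("sc",np.load("scene.npz")["im"],np.load("scene.npz")["P"])):
  h=cv2.cvtColor(im,cv2.COLOR_RGB2HSV)
  for c in((.552,.386),(.54,-.371)):
    m=(np.hypot(P[...,0]-c[0],P[...,1]-c[1])<.08)&(h[...,1]>80)&(P[...,2]<.02)
    b=cv2.minEnclosingCircle((P[m][:,:2]*1000).astype(np.float32));print(nm,m.sum(),np.round(b[0]),round(b[1]),"mean",(P[m].mean(0)*1000).round(1))
```

```text
t 3.37 tcp [554.9 390.2  82.3] finger 126.4 zax [ 0.003  0.002 -1.   ] q [ 0.54  0.44  1.4   0.    1.3  -1.67] open 39.6 gf 11.999937916116323 F [ 0.9  0.9 -1.2]
duck 422 [0.542 0.379 0.062] [0.597 0.422 0.114]
top 859 [551. 387.] 52 mean [549.5 385.7   5.8]
top 892 [ 541. -371.] 50 mean [ 539.7 -370.3    4.8]
sc 1551 [552. 386.] 51 mean [555.2 386.2   5.5]
sc 598 [ 543. -371.] 52 mean [ 545.2 -368.8    4.9]
```

View pics/w3.png

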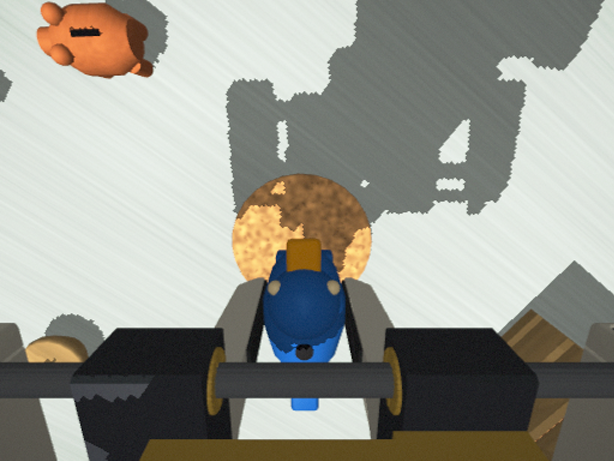

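The duck is held upright at (305,300) with the left mat beneath it and nothing in the way. Lowering and releasing.

Call:
arm_command:
  targets:
    - {"x":0,"y":-0.001,"z":-0.03,"rx":0,"ry":0,"rz":0,"claw":255}
    - {"x":0,"y":-0.001,"z":-0.06,"rx":0,"ry":0,"rz":0,"claw":255}
    - {"x":0,"y":-0.001,"z":-0.08,"rx":0,"ry":0,"rz":0,"claw":255}
    - {"x":0,"y":-0.001,"z":-0.095,"rx":0,"ry":0,"rz":0,"claw":255}
    - {"x":0,"y":-0.001,"z":-0.103,"rx":0,"ry":0,"rz":0,"claw":255}
    - {"x":0,"y":-0.001,"z":-0.107,"rx":0,"ry":0,"rz":0,"claw":255}
    - {"x":0,"y":-0.001,"z":-0.109,"rx":0,"ry":0,"rz":0,"claw":255}
    - {"x":0,"y":-0.001,"z":-0.11,"rx":0,"ry":0,"rz":0,"claw":255}
    - {"x":0,"y":-0.001,"z":-0.11,"rx":0,"ry":0,"rz":0,"claw":255}

```text
t: 4.22
tool_pos: [0.552, 0.3871, 0.0274]
orientation: [-0.981, 2.983, 0.0]
force: [0.2, 0.3, -0.5]
opening: 0.04
gripper_force: 12.0
```

Call:
arm_command:
  targets:
    - {"x":0,"y":0,"z":0,"rx":0,"ry":0,"rz":0,"claw":130}
    - {"x":0,"y":0,"z":0,"rx":0,"ry":0,"rz":0,"claw":60}
    - {"x":0,"y":0,"z":0,"rx":0,"ry":0,"rz":0,"claw":0}
    - {"x":0,"y":0,"z":0,"rx":0,"ry":0,"rz":0,"claw":0}
    - {"x":0,"y":0,"z":0.03,"rx":0,"ry":0,"rz":0,"claw":0}
    - {"x":0,"y":0,"z":0.09,"rx":0,"ry":0,"rz":0,"claw":0}
    - {"x":0,"y":0,"z":0.17,"rx":0,"ry":0,"rz":0,"claw":0}
    - {"x":0,"y":0,"z":0.24,"rx":0,"ry":0,"rz":0,"claw":0}

```text
t: 4.88
tool_pos: [0.5513, 0.3867, 0.1492]
orientation: [0.981, -2.984, 0.0]
force: [0.4, -0.6, 0.1]
opening: 0.088
gripper_force: 0.0
```

Call:
arm_command:
  targets:
    - {"x":0,"y":0,"z":0.06,"rx":0,"ry":0,"rz":-0.06,"claw":0}
    - {"x":-0.01,"y":-0.03,"z":0.06,"rx":0,"ry":0,"rz":-0.12,"claw":0}
    - {"x":-0.02,"y":-0.06,"z":0.06,"rx":0,"ry":0,"rz":-0.18,"claw":0}
    - {"x":-0.03,"y":-0.1,"z":0.06,"rx":0,"ry":0,"rz":-0.24,"claw":0}
    - {"x":-0.04,"y":-0.14,"z":0.06,"rx":0,"ry":0,"rz":-0.3,"claw":0}
    - {"x":-0.05,"y":-0.18,"z":0.06,"rx":0,"ry":0,"rz":-0.36,"claw":0}
    - {"x":-0.06,"y":-0.22,"z":0.06,"rx":0,"ry":0,"rz":-0.42,"claw":0}
    - {"x":-0.07,"y":-0.25,"z":0.06,"rx":0,"ry":0,"rz":-0.48,"claw":0}
    - {"x":-0.08,"y":-0.28,"z":0.06,"rx":0,"ry":0,"rz":-0.54,"claw":0}
    - {"x":-0.09,"y":-0.31,"z":0.06,"rx":0,"ry":0,"rz":-0.6,"claw":0}

```text
t: 5.72
tool_pos: [0.5065, 0.2311, 0.1781]
orientation: [0.884, 3.013, 0.001]
force: [0.3, -0.2, 0.4]
opening: 0.0929
gripper_force: 0.0
```

Call:
arm_command:
  targets:
    - {"x":-0.01,"y":-0.03,"z":0,"rx":0,"ry":0,"rz":-0.06,"claw":0}
    - {"x":-0.02,"y":-0.06,"z":0,"rx":0,"ry":0,"rz":-0.12,"claw":0}
    - {"x":-0.03,"y":-0.09,"z":0,"rx":0,"ry":0,"rz":-0.18,"claw":0}
    - {"x":-0.04,"y":-0.12,"z":0,"rx":0,"ry":0,"rz":-0.24,"claw":0}
    - {"x":-0.05,"y":-0.15,"z":0,"rx":0,"ry":0,"rz":-0.3,"claw":0}
    - {"x":-0.06,"y":-0.18,"z":0,"rx":0,"ry":0,"rz":-0.36,"claw":0}
    - {"x":-0.07,"y":-0.21,"z":0,"rx":0,"ry":0,"rz":-0.42,"claw":0}
    - {"x":-0.08,"y":-0.25,"z":0,"rx":0,"ry":0,"rz":-0.48,"claw":0}
    - {"x":-0.09,"y":-0.28,"z":0,"rx":0,"ry":0,"rz":-0.54,"claw":0}
    - {"x":-0.098,"y":-0.301,"z":0,"rx":0,"ry":0,"rz":-0.6,"claw":0}

```text
t: 6.55
tool_pos: [0.4575, 0.0802, 0.178]
orientation: [2.432, 1.987, 0.002]
force: [-0.9, -0.6, 0.1]
opening: 0.0932
gripper_force: 0.0
```

Call:
arm_command:
  targets:
    - {"x":0,"y":0,"z":0,"rx":0,"ry":0,"rz":-0.04,"claw":0}
    - {"x":0,"y":0,"z":0,"rx":0,"ry":0,"rz":-0.04,"claw":0}
    - {"x":0,"y":0,"z":0,"rx":0,"ry":0,"rz":-0.04,"claw":0}

```text
t: 6.8
tool_pos: [0.4579, 0.0814, 0.1778]
orientation: [2.501, 1.9, 0.002]
force: [-0.2, -0.0, 0.0]
opening: 0.0929
gripper_force: 0.0
```

Run:
```python
from h import *
fing(); im,d,P=cloud("wrist"); save("pics/w4.png",im,1.2)
rects(P,(.458,.082),.06,[(.012,.03),(.012,.05),(.032,.05)])
for n in("top","scene"):
    im,d,P=cloud(n);print(n);rects(P,(.552,.387),.07,[(.015,.08),(.055,.08)])
```

```text
t 6.8 tcp [457.9  81.4 177.8] finger 164.4 zax [ 0.002  0.    -1.   ] q [ 0.07 -0.21  1.92  0.    1.43  0.34] open 92.9 gf 0.0 F [-0.2 -0.   0. ]
0.012 0.03 2835 [459.  83.] [88. 61.] 73 mean [461.  90.  25.] zmax 30
0.012 0.05 3698 [459.  83.] [88. 61.] 73 mean [460.  86.  27.] zmax 43
0.032 0.05 656 [457.  78.] [40. 37.] 73 mean [456.  74.  36.] zmax 43
top
0.015 0.08 294 [552. 388.] [96. 38.] 36 mean [550. 384.  52.] zmax 79
0.055 0.08 99 [530. 371.] [39. 29.] 72 mean [530. 371.  68.] zmax 79
scene
0.015 0.08 777 [557. 387.] [93. 37.] 51 mean [561. 386.  48.] zmax 76
0.055 0.08 194 [534. 369.] [37. 25.] 50 mean [541. 373.  67.] zmax 76
```

View pics/w4.png

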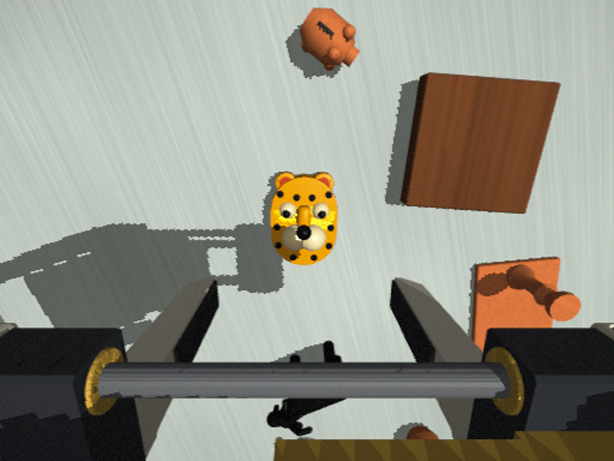

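The mask is face up at (305,218), centred between the fingers with its ears away from the gripper. The goat and pig are clear. The duck now measures (552,386) on its mat.

Call:
arm_command:
  targets:
    - {"x":0.001,"y":0,"z":-0.07,"rx":0,"ry":0,"rz":-0.01,"claw":0}
    - {"x":0.001,"y":0,"z":-0.14,"rx":0,"ry":0,"rz":-0.01,"claw":0}
    - {"x":0.001,"y":0,"z":-0.2,"rx":0,"ry":0,"rz":-0.01,"claw":0}
    - {"x":0.001,"y":0,"z":-0.26,"rx":0,"ry":0,"rz":-0.01,"claw":0}
    - {"x":0.001,"y":0,"z":-0.3,"rx":0,"ry":0,"rz":-0.01,"claw":0}
    - {"x":0.001,"y":0,"z":-0.319,"rx":0,"ry":0,"rz":-0.01,"claw":0}
    - {"x":0.001,"y":0,"z":-0.319,"rx":0,"ry":0,"rz":-0.01,"claw":0}
    - {"x":0.001,"y":0,"z":-0.319,"rx":0,"ry":0,"rz":-0.01,"claw":60}
    - {"x":0.001,"y":0,"z":-0.319,"rx":0,"ry":0,"rz":-0.01,"claw":255}
    - {"x":0.001,"y":0,"z":-0.319,"rx":0,"ry":0,"rz":-0.01,"claw":255}
  squeeze: 15

```text
t: 7.78
tool_pos: [0.4589, 0.0816, 0.018]
orientation: [2.522, 1.873, 0.002]
force: [-0.0, 0.5, 0.5]
opening: 0.0779
gripper_force: 0.0
```

Call:
arm_command:
  targets:
    - {"x":0,"y":0,"z":0,"rx":0,"ry":0,"rz":0,"claw":255}
    - {"x":0,"y":0,"z":0,"rx":0,"ry":0,"rz":0,"claw":255}
    - {"x":0,"y":0,"z":0,"rx":0,"ry":0,"rz":0,"claw":255}
    - {"x":0,"y":0,"z":0,"rx":0,"ry":0,"rz":0,"claw":255}

```text
t: 8.12
tool_pos: [0.4584, 0.0814, 0.0176]
orientation: [2.523, 1.872, 0.001]
force: [-1.3, 1.2, 3.7]
opening: 0.0621
gripper_force: 15.0
```

Call:
arm_command:
  targets:
    - {"x":0,"y":0,"z":0.02,"rx":0,"ry":0,"rz":0,"claw":255}
    - {"x":0,"y":0,"z":0.07,"rx":0,"ry":0,"rz":0,"claw":255}
    - {"x":0.01,"y":0,"z":0.13,"rx":0,"ry":0,"rz":0,"claw":255}
    - {"x":0.06,"y":0.01,"z":0.16,"rx":0,"ry":0,"rz":0,"claw":255}
    - {"x":0.12,"y":0.02,"z":0.16,"rx":0,"ry":0,"rz":0,"claw":255}
    - {"x":0.18,"y":0.03,"z":0.16,"rx":0,"ry":0,"rz":0,"claw":255}
    - {"x":0.24,"y":0.04,"z":0.16,"rx":0,"ry":0,"rz":0,"claw":255}
    - {"x":0.29,"y":0.05,"z":0.15,"rx":0,"ry":0,"rz":0,"claw":255}
    - {"x":0.324,"y":0.052,"z":0.13,"rx":0,"ry":0,"rz":0,"claw":255}
    - {"x":0.324,"y":0.052,"z":0.12,"rx":0,"ry":0,"rz":0,"claw":255}

```text
t: 8.95
tool_pos: [0.6225, 0.1074, 0.0767]
orientation: [2.523, 1.872, 0.001]
force: [0.1, 0.2, -1.7]
opening: 0.0619
gripper_force: 15.0
```

Run:
```python
from h import *
fing()
for n in("scene","top"):
    im,d,P=cloud(n); rects(P,(.62,.108),.08,[(.022,.036),(.06,.085)])
    save(f"pics/m_{n}.png",im[130:330,180:380] if n=="scene" else im[90:270,150:350],2.5)
```

```text
t 8.95 tcp [622.5 107.4  76.7] finger 163.1 zax [ 0.001  0.    -1.   ] q [ 0.09  0.33  1.55 -0.    1.26  0.38] open 61.9 gf 14.98858854174614 F [ 0.1  0.2 -1.7]
0.022 0.036 1406 [622. 107.] [113. 112.] 71 mean [642. 118.  30.] zmax 34
0.06 0.085 671 [626. 122.] [71. 89.] 90 mean [637. 127.  79.] zmax 85
0.022 0.036 139 [606.  71.] [ 31. 114.] 61 mean [605.  72.  30.] zmax 36
0.06 0.085 6 [590.  89.] [ 2. 15.] 74 mean [589.  89.  74.] zmax 84
```

View pics/m_scene.png

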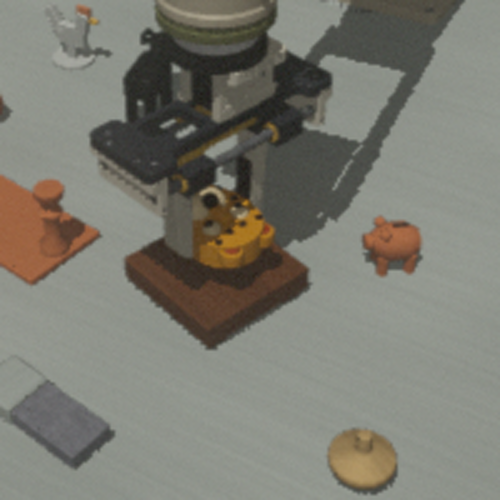

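The mask is held level over the stand, mask at (230,235) and stand centre at (215,290). Lowering it about 30 mm.

Call:
arm_command:
  targets:
    - {"x":-0.001,"y":0,"z":-0.015,"rx":0,"ry":0,"rz":0,"claw":255}
    - {"x":-0.001,"y":0,"z":-0.03,"rx":0,"ry":0,"rz":0,"claw":255}
    - {"x":-0.001,"y":0,"z":-0.043,"rx":0,"ry":0,"rz":0,"claw":255}
    - {"x":-0.001,"y":0,"z":-0.051,"rx":0,"ry":0,"rz":0,"claw":255}
    - {"x":-0.001,"y":0,"z":-0.056,"rx":0,"ry":0,"rz":0,"claw":255}
    - {"x":-0.001,"y":0,"z":-0.059,"rx":0,"ry":0,"rz":0,"claw":255}
    - {"x":-0.001,"y":0,"z":-0.06,"rx":0,"ry":0,"rz":0,"claw":255}
    - {"x":-0.001,"y":0,"z":-0.06,"rx":0,"ry":0,"rz":0,"claw":255}

```text
t: 9.72
tool_pos: [0.6197, 0.1074, 0.0477]
orientation: [2.523, 1.872, 0.0]
force: [-2.2, -0.5, 1.6]
opening: 0.062
gripper_force: 15.0
```

Call:
arm_command:
  targets:
    - {"x":0,"y":0,"z":0,"rx":0,"ry":0,"rz":0,"claw":70}
    - {"x":0,"y":0,"z":0,"rx":0,"ry":0,"rz":0,"claw":20}
    - {"x":0,"y":0,"z":0,"rx":0,"ry":0,"rz":0,"claw":0}
    - {"x":0,"y":0,"z":0,"rx":0,"ry":0,"rz":0,"claw":0}
    - {"x":0,"y":0,"z":0.03,"rx":0,"ry":0,"rz":0,"claw":0}
    - {"x":0,"y":0,"z":0.09,"rx":0,"ry":0,"rz":0,"claw":0}
    - {"x":0,"y":0,"z":0.17,"rx":0,"ry":0,"rz":0,"claw":0}
    - {"x":0,"y":0,"z":0.25,"rx":0,"ry":0,"rz":0,"claw":0}

```text
t: 10.38
tool_pos: [0.6185, 0.1072, 0.1722]
orientation: [-2.522, -1.871, 0.004]
force: [0.6, 1.5, 0.2]
opening: 0.0929
gripper_force: 0.0
```

Call:
arm_command:
  targets:
    - {"x":-0.04,"y":-0.04,"z":0,"rx":0,"ry":0,"rz":-0.06,"claw":0}
    - {"x":-0.08,"y":-0.08,"z":0,"rx":0,"ry":0,"rz":-0.12,"claw":0}
    - {"x":-0.12,"y":-0.12,"z":0,"rx":0,"ry":0,"rz":-0.18,"claw":0}
    - {"x":-0.16,"y":-0.16,"z":0,"rx":0,"ry":0,"rz":-0.24,"claw":0}
    - {"x":-0.2,"y":-0.2,"z":0,"rx":0,"ry":0,"rz":-0.3,"claw":0}
    - {"x":-0.25,"y":-0.25,"z":0,"rx":0,"ry":0,"rz":-0.36,"claw":0}
    - {"x":-0.3,"y":-0.3,"z":0,"rx":0,"ry":0,"rz":-0.42,"claw":0}
    - {"x":-0.35,"y":-0.35,"z":0,"rx":0,"ry":0,"rz":-0.48,"claw":0}
    - {"x":-0.388,"y":-0.381,"z":0,"rx":0,"ry":0,"rz":-0.54,"claw":0}
    - {"x":-0.388,"y":-0.381,"z":0,"rx":0,"ry":0,"rz":-0.55,"claw":0}

```text
t: 11.22
tool_pos: [0.4231, -0.0855, 0.1721]
orientation: [3.13, 0.262, -0.001]
force: [-0.2, 0.2, -0.3]
opening: 0.0932
gripper_force: 0.0
```

Call:
arm_command:
  targets:
    - {"x":0,"y":0,"z":0,"rx":0,"ry":0,"rz":0,"claw":0}
    - {"x":0,"y":0,"z":0,"rx":0,"ry":0,"rz":0,"claw":0}

```text
t: 11.38
tool_pos: [0.4262, -0.0831, 0.1726]
orientation: [3.129, 0.28, 0.002]
force: [0.8, 0.3, 0.3]
opening: 0.0928
gripper_force: 0.0
```

Run:
```python
from h import *
fing(); im,d,P=cloud("wrist"); save("pics/w5.png",im,1.2)
rects(P,(.424,-.083),.065,[(.02,.1),(.03,.062),(.02,.05)])
for n in("top","scene"):
    im,d,P=cloud(n);print(n);rects(P,(.62,.107),.07,[(.042,.06),(.042,.08)])
```

```text
t 11.38 tcp [426.2 -83.1 172.6] finger 100.2 zax [ 0.001 -0.    -1.   ] q [-0.31 -0.3   2.01  0.    1.44  1.08] open 92.8 gf 0.0 F [0.8 0.3 0.3]
0.02 0.1 2579 [419. -86.] [94. 36.] 9 mean [423. -85.  63.] zmax 88
0.03 0.062 1738 [428. -84.] [56. 34.] 10 mean [431. -84.  59.] zmax 62
0.02 0.05 74 [453. -79.] [ 5. 33.] 15 mean [453. -79.  38.] zmax 50
top
0.042 0.06 457 [619. 109.] [88. 62.] 73 mean [617. 112.  54.] zmax 60
0.042 0.08 579 [619. 109.] [88. 62.] 73 mean [617. 109.  56.] zmax 73
scene
0.042 0.06 753 [622. 109.] [89. 63.] 72 mean [630. 117.  53.] zmax 60
0.042 0.08 918 [622. 109.] [89. 63.] 72 mean [628. 115.  55.] zmax 72
```

View pics/w5.png

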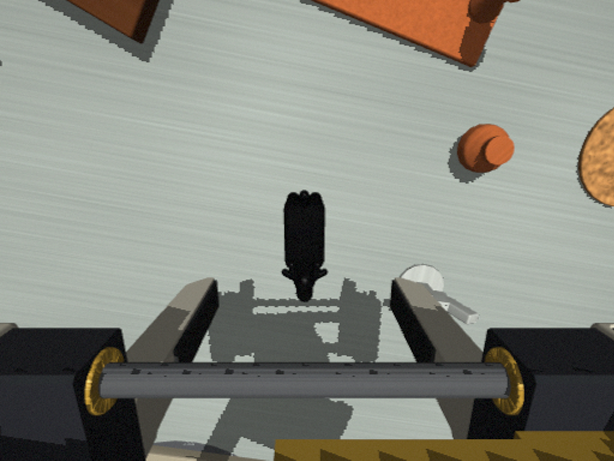

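The goat is at (305,240), straight between the fingers with its head toward the gripper. The mask on the stand measures about (620,107.5). The rooster, at (430,280), is clear of the right finger.

Call:
arm_command:
  targets:
    - {"x":0,"y":-0.003,"z":-0.07,"rx":0,"ry":0,"rz":0,"claw":0}
    - {"x":0,"y":-0.003,"z":-0.14,"rx":0,"ry":0,"rz":0,"claw":0}
    - {"x":0,"y":-0.003,"z":-0.2,"rx":0,"ry":0,"rz":0,"claw":0}
    - {"x":0,"y":-0.003,"z":-0.25,"rx":0,"ry":0,"rz":0,"claw":0}
    - {"x":0,"y":-0.003,"z":-0.265,"rx":0,"ry":0,"rz":0,"claw":60}
    - {"x":0,"y":-0.003,"z":-0.265,"rx":0,"ry":0,"rz":0,"claw":100}
    - {"x":0,"y":-0.003,"z":-0.265,"rx":0,"ry":0,"rz":0,"claw":130}
    - {"x":0,"y":-0.003,"z":-0.265,"rx":0,"ry":0,"rz":0,"claw":255}
    - {"x":0,"y":-0.003,"z":-0.265,"rx":0,"ry":0,"rz":0,"claw":255}
    - {"x":0,"y":-0.003,"z":-0.265,"rx":0,"ry":0,"rz":0,"claw":255}
  squeeze: 12

```text
t: 12.37
tool_pos: [0.427, -0.085, 0.0413]
orientation: [3.128, 0.278, 0.004]
force: [0.2, -0.1, -0.3]
opening: 0.0581
gripper_force: 0.0
```

Call:
arm_command:
  targets:
    - {"x":0,"y":0,"z":0,"rx":0,"ry":0,"rz":0,"claw":255}
    - {"x":0,"y":0,"z":0,"rx":0,"ry":0,"rz":0,"claw":255}
    - {"x":0,"y":0,"z":0,"rx":0,"ry":0,"rz":0,"claw":255}
    - {"x":0,"y":0,"z":0,"rx":0,"ry":0,"rz":0,"claw":255}

```text
t: 12.7
tool_pos: [0.4258, -0.0846, 0.0399]
orientation: [-3.129, -0.277, -0.001]
force: [-0.2, 0.6, 2.0]
opening: 0.0338
gripper_force: 12.0
```

Call:
arm_command:
  targets:
    - {"x":0,"y":0,"z":0.02,"rx":0,"ry":0,"rz":0,"claw":255}
    - {"x":0,"y":0,"z":0.08,"rx":0,"ry":0,"rz":0,"claw":255}
    - {"x":0.02,"y":-0.003,"z":0.14,"rx":0,"ry":0,"rz":-0.02,"claw":255}
    - {"x":0.08,"y":-0.01,"z":0.18,"rx":0,"ry":0,"rz":-0.05,"claw":255}
    - {"x":0.14,"y":-0.02,"z":0.19,"rx":0,"ry":0,"rz":-0.09,"claw":255}
    - {"x":0.21,"y":-0.03,"z":0.19,"rx":0,"ry":0,"rz":-0.13,"claw":255}
    - {"x":0.28,"y":-0.04,"z":0.19,"rx":0,"ry":0,"rz":-0.16,"claw":255}
    - {"x":0.35,"y":-0.05,"z":0.19,"rx":0,"ry":0,"rz":-0.175,"claw":255}
    - {"x":0.41,"y":-0.058,"z":0.19,"rx":0,"ry":0,"rz":-0.175,"claw":255}
    - {"x":0.429,"y":-0.06,"z":0.18,"rx":0,"ry":0,"rz":-0.175,"claw":255}

```text
t: 13.53
tool_pos: [0.6438, -0.1153, 0.1307]
orientation: [3.129, -0.272, 0.004]
force: [0.9, -0.8, -2.2]
opening: 0.034
gripper_force: 12.0
```

Call:
arm_command:
  targets:
    - {"x":0,"y":0,"z":0,"rx":0,"ry":0,"rz":0,"claw":255}
    - {"x":0,"y":0,"z":0,"rx":0,"ry":0,"rz":0,"claw":255}

```text
t: 13.7
tool_pos: [0.6394, -0.1145, 0.1288]
orientation: [-3.13, 0.271, 0.004]
force: [-1.1, 0.6, -2.6]
opening: 0.034
gripper_force: 12.0
```

Run:
```python
from h import *
fing(); im,d,P=cloud("wrist"); save("pics/w6.png",im,1.2)
q=P.reshape(-1,3)
for s in(1,-1):
    c=np.array([.6405,-.1145])+s*.08*np.array([.17,.985]);print(c);rects(P,c,.03,[(.05,.08),(.02,.08)])
```

```text
t 13.7 tcp [ 639.4 -114.5  128.8] finger 80.1 zax [-0.002  0.001 -1.   ] q [-0.26  0.33  1.45 -0.    1.36  1.49] open 34.0 gf 11.996011734008789 F [-1.1  0.6 -2.6]
[ 0.6541 -0.0357]
0.05 0.08 1038 [654. -37.] [26. 26.] 12 mean [656. -38.  71.] zmax 77
0.02 0.08 1244 [654. -37.] [26. 26.] 12 mean [656. -39.  64.] zmax 77
[ 0.6269 -0.1933]
0.05 0.08 1042 [ 628. -194.] [26. 25.] 41 mean [ 630. -193.   71.] zmax 78
0.02 0.08 1253 [ 628. -194.] [26. 25.] 41 mean [ 630. -193.   64.] zmax 78
```

View pics/w6.png

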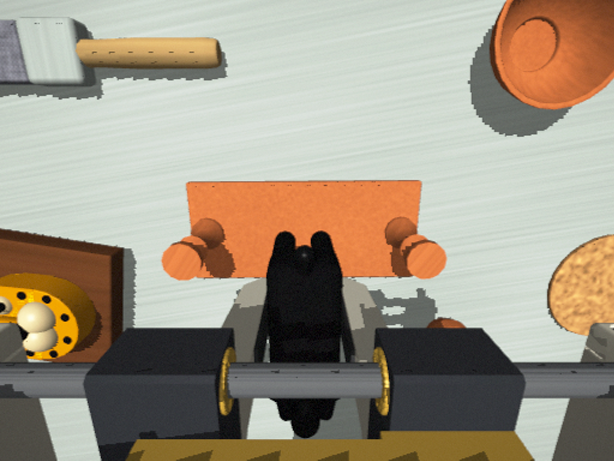

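The goat hangs level at (305,300), between the candlesticks at (185,262) and (425,258). Their midpoint measures (641,-115.5). Lowering now.

Call:
arm_command:
  targets:
    - {"x":0.001,"y":-0.002,"z":-0.04,"rx":0,"ry":0,"rz":0,"claw":255}
    - {"x":0.001,"y":-0.002,"z":-0.08,"rx":0,"ry":0,"rz":0,"claw":255}
    - {"x":0.001,"y":-0.002,"z":-0.11,"rx":0,"ry":0,"rz":0,"claw":255}
    - {"x":0.001,"y":-0.002,"z":-0.135,"rx":0,"ry":0,"rz":0,"claw":255}
    - {"x":0.001,"y":-0.002,"z":-0.15,"rx":0,"ry":0,"rz":0,"claw":255}
    - {"x":0.001,"y":-0.002,"z":-0.158,"rx":0,"ry":0,"rz":0,"claw":255}
    - {"x":0.001,"y":-0.002,"z":-0.162,"rx":0,"ry":0,"rz":0,"claw":255}
    - {"x":0.001,"y":-0.002,"z":-0.164,"rx":0,"ry":0,"rz":0,"claw":255}
    - {"x":0.001,"y":-0.002,"z":-0.164,"rx":0,"ry":0,"rz":0,"claw":255}

```text
t: 14.5
tool_pos: [0.6411, -0.1158, 0.0485]
orientation: [3.13, -0.272, 0.002]
force: [-0.2, -0.4, -1.7]
opening: 0.0342
gripper_force: 12.0
```

Call:
arm_command:
  targets:
    - {"x":0,"y":0,"z":-0.001,"rx":0,"ry":0,"rz":0,"claw":255}
    - {"x":0,"y":0,"z":-0.002,"rx":0,"ry":0,"rz":0,"claw":255}
    - {"x":0,"y":0,"z":-0.002,"rx":0,"ry":0,"rz":0,"claw":255}

```text
t: 14.75
tool_pos: [0.6415, -0.1157, 0.0478]
orientation: [3.13, -0.272, 0.003]
force: [-0.3, 1.3, 2.9]
opening: 0.0344
gripper_force: 12.0
```

Call:
arm_command:
  targets:
    - {"x":0,"y":0,"z":-0.002,"rx":0,"ry":0,"rz":0,"claw":145}
    - {"x":0,"y":0,"z":-0.002,"rx":0,"ry":0,"rz":0,"claw":115}
    - {"x":0,"y":0,"z":-0.002,"rx":0,"ry":0,"rz":0,"claw":105}
    - {"x":0,"y":0,"z":-0.002,"rx":0,"ry":0,"rz":0,"claw":105}
    - {"x":0,"y":0,"z":0.03,"rx":0,"ry":0,"rz":0,"claw":105}
    - {"x":0,"y":0,"z":0.09,"rx":0,"ry":0,"rz":0,"claw":105}
    - {"x":0,"y":0,"z":0.16,"rx":0,"ry":0,"rz":0,"claw":105}
    - {"x":0,"y":0,"z":0.22,"rx":0,"ry":0,"rz":0,"claw":105}

```text
t: 15.42
tool_pos: [0.6404, -0.1156, 0.1581]
orientation: [-3.13, 0.272, 0.001]
force: [0.2, 0.5, 0.4]
opening: 0.0548
gripper_force: 0.0
```

Call:
arm_command:
  targets:
    - {"x":0,"y":0,"z":0.03,"rx":0,"ry":0,"rz":0.06,"claw":105}
    - {"x":-0.04,"y":-0.01,"z":0.03,"rx":0,"ry":0,"rz":0.12,"claw":105}
    - {"x":-0.09,"y":-0.03,"z":0.03,"rx":0,"ry":0,"rz":0.18,"claw":60}
    - {"x":-0.14,"y":-0.05,"z":0.03,"rx":0,"ry":0,"rz":0.24,"claw":0}
    - {"x":-0.19,"y":-0.07,"z":0.03,"rx":0,"ry":0,"rz":0.3,"claw":0}
    - {"x":-0.24,"y":-0.09,"z":0.03,"rx":0,"ry":0,"rz":0.36,"claw":0}
    - {"x":-0.29,"y":-0.11,"z":0.03,"rx":0,"ry":0,"rz":0.42,"claw":0}
    - {"x":-0.34,"y":-0.13,"z":0.03,"rx":0,"ry":0,"rz":0.48,"claw":0}
    - {"x":-0.39,"y":-0.15,"z":0.03,"rx":0,"ry":0,"rz":0.54,"claw":0}
    - {"x":-0.44,"y":-0.17,"z":0.03,"rx":0,"ry":0,"rz":0.6,"claw":0}

```text
t: 16.25
tool_pos: [0.4194, -0.2009, 0.1716]
orientation: [2.732, 1.551, 0.0]
force: [0.4, -0.8, -0.1]
opening: 0.0924
gripper_force: 0.0
```

Call:
arm_command:
  targets:
    - {"x":-0.03,"y":-0.01,"z":0,"rx":0,"ry":0,"rz":0.06,"claw":0}
    - {"x":-0.06,"y":-0.018,"z":0,"rx":0,"ry":0,"rz":0.12,"claw":0}
    - {"x":-0.08,"y":-0.025,"z":0,"rx":0,"ry":0,"rz":0.18,"claw":0}
    - {"x":-0.086,"y":-0.025,"z":0,"rx":0,"ry":0,"rz":0.24,"claw":0}
    - {"x":-0.086,"y":-0.025,"z":0,"rx":0,"ry":0,"rz":0.3,"claw":0}
    - {"x":-0.086,"y":-0.025,"z":0,"rx":0,"ry":0,"rz":0.308,"claw":0}
    - {"x":-0.086,"y":-0.025,"z":0,"rx":0,"ry":0,"rz":0.308,"claw":0}
    - {"x":-0.086,"y":-0.025,"z":0,"rx":0,"ry":0,"rz":0.308,"claw":0}

```text
t: 16.92
tool_pos: [0.3777, -0.2131, 0.1717]
orientation: [2.144, 2.296, 0.0]
force: [-1.0, 0.2, -0.8]
opening: 0.093
gripper_force: 0.0
```

Run:
```python
from h import *
fing(); im,d,P=cloud("wrist"); save("pics/w7.png",im,1.2)
rects(P,(.378,-.213),.05,[(.015,.08),(.015,.05),(.05,.08)])
h=cv2.cvtColor(im,cv2.COLOR_RGB2HSV)
m=(np.hypot(P[...,0]-.378,P[...,1]+.213)<.05)&(P[...,2]>.0035)&(P[...,2]<.01);q=P[m];print("foot",m.sum(),q.min(0),q.max(0))
for n in("top","scene"):
    im,d,P=cloud(n);print(n);rects(P,(.636,-.1145),.062,[(.035,.07),(.035,.1)])
```

```text
t 16.92 tcp [ 377.7 -213.1  171.7] finger 3.9 zax [ 0. -0. -1.] q [-0.63 -0.3   2.01 -0.    1.44 -0.7 ] open 93.0 gf 0.0 F [-1.   0.2 -0.8]
0.015 0.08 632 [ 378. -214.] [10. 69.] 1 mean [ 378. -215.   58.] zmax 73
0.015 0.05 187 [ 378. -212.] [10. 39.] 0 mean [ 378. -220.   46.] zmax 50
0.05 0.08 445 [ 378. -214.] [10. 69.] 2 mean [ 378. -213.   63.] zmax 73
foot 915 [ 0.35424251 -0.23757368  0.00356792] [ 0.40144243 -0.19119041  0.00925597]
top
0.035 0.07 172 [ 642. -116.] [34. 62.] 81 mean [ 645. -115.   65.] zmax 70
0.035 0.1 297 [ 632. -113.] [36. 90.] 81 mean [ 633. -113.   72.] zmax 98
scene
0.035 0.07 483 [ 635. -112.] [35. 91.] 79 mean [ 647. -108.   59.] zmax 70
0.035 0.1 622 [ 636. -113.] [35. 93.] 81 mean [ 641. -108.   64.] zmax 95
```

View pics/w7.png

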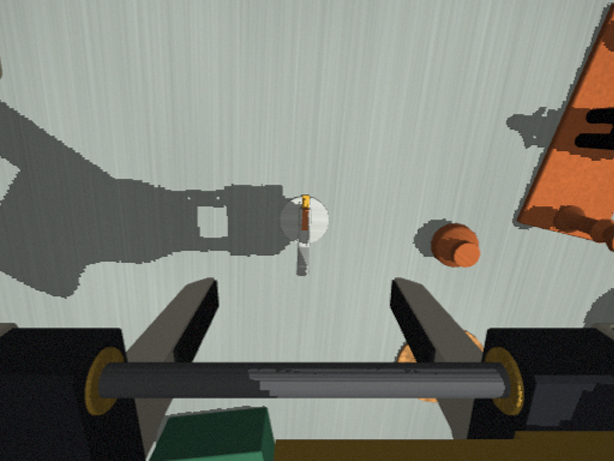

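The rooster is upright at (305,218), with the cut-out in line with the fingers. The jug at (458,247) is clear. The goat measures about (641,-115) on the base.

Call:
arm_command:
  targets:
    - {"x":0.001,"y":-0.001,"z":-0.07,"rx":0,"ry":0,"rz":-0.02,"claw":0}
    - {"x":0.001,"y":-0.001,"z":-0.14,"rx":0,"ry":0,"rz":-0.02,"claw":0}
    - {"x":0.001,"y":-0.001,"z":-0.2,"rx":0,"ry":0,"rz":-0.02,"claw":0}
    - {"x":0.001,"y":-0.001,"z":-0.26,"rx":0,"ry":0,"rz":-0.02,"claw":60}
    - {"x":0.001,"y":-0.001,"z":-0.288,"rx":0,"ry":0,"rz":-0.02,"claw":120}
    - {"x":0.001,"y":-0.001,"z":-0.288,"rx":0,"ry":0,"rz":-0.02,"claw":150}
    - {"x":0.001,"y":-0.001,"z":-0.288,"rx":0,"ry":0,"rz":-0.02,"claw":180}
    - {"x":0.001,"y":-0.001,"z":-0.288,"rx":0,"ry":0,"rz":-0.02,"claw":205}
    - {"x":0.001,"y":-0.001,"z":-0.288,"rx":0,"ry":0,"rz":-0.02,"claw":255}
    - {"x":0.001,"y":-0.001,"z":-0.288,"rx":0,"ry":0,"rz":-0.02,"claw":255}
  squeeze: 8

```text
t: 17.9
tool_pos: [0.3794, -0.2145, 0.0294]
orientation: [2.184, 2.254, 0.001]
force: [-0.6, -0.4, -0.7]
opening: 0.0511
gripper_force: 0.0
```

Call:
arm_command:
  targets:
    - {"x":0,"y":0,"z":0,"rx":0,"ry":0,"rz":0,"claw":255}
    - {"x":0,"y":0,"z":0,"rx":0,"ry":0,"rz":0,"claw":255}
    - {"x":0,"y":0,"z":0,"rx":0,"ry":0,"rz":0,"claw":255}
    - {"x":0,"y":0,"z":0,"rx":0,"ry":0,"rz":0,"claw":255}

```text
t: 18.23
tool_pos: [0.3782, -0.2137, 0.0279]
orientation: [2.185, 2.256, 0.0]
force: [-0.6, 0.0, -0.1]
opening: 0.0242
gripper_force: 0.0
```

Call:
arm_command:
  targets:
    - {"x":0,"y":0,"z":0,"rx":0,"ry":0,"rz":0,"claw":255}
    - {"x":0,"y":0,"z":0,"rx":0,"ry":0,"rz":0,"claw":255}
    - {"x":0,"y":0,"z":0,"rx":0,"ry":0,"rz":0,"claw":255}
    - {"x":0,"y":0,"z":0,"rx":0,"ry":0,"rz":0,"claw":255}
    - {"x":0,"y":0,"z":0,"rx":0,"ry":0,"rz":0,"claw":255}

```text
t: 18.65
tool_pos: [0.3781, -0.2136, 0.0276]
orientation: [-2.185, -2.257, 0.0]
force: [-1.2, -0.6, 0.5]
opening: 0.0102
gripper_force: 8.0
```

Call:
arm_command:
  targets:
    - {"x":0,"y":0,"z":0.02,"rx":0,"ry":0,"rz":0,"claw":255}
    - {"x":0,"y":0,"z":0.07,"rx":0,"ry":0,"rz":0,"claw":255}
    - {"x":0.01,"y":-0.01,"z":0.13,"rx":0,"ry":0,"rz":0,"claw":255}
    - {"x":0.05,"y":-0.05,"z":0.16,"rx":0,"ry":0,"rz":0,"claw":255}
    - {"x":0.1,"y":-0.1,"z":0.16,"rx":0,"ry":0,"rz":0,"claw":255}
    - {"x":0.15,"y":-0.15,"z":0.16,"rx":0,"ry":0,"rz":0,"claw":255}
    - {"x":0.2,"y":-0.2,"z":0.16,"rx":0,"ry":0,"rz":0,"claw":255}
    - {"x":0.26,"y":-0.25,"z":0.16,"rx":0,"ry":0,"rz":0,"claw":255}
    - {"x":0.31,"y":-0.3,"z":0.14,"rx":0,"ry":0,"rz":0,"claw":255}
    - {"x":0.327,"y":-0.314,"z":0.11,"rx":0,"ry":0,"rz":0,"claw":255}

```text
t: 19.48
tool_pos: [0.5454, -0.3748, 0.085]
orientation: [2.182, 2.251, 0.001]
force: [0.9, -0.3, 0.2]
opening: 0.01
gripper_force: 8.0
```

Run:
```python
from h import *
fing(); im,d,P=cloud("wrist"); save("pics/w8.png",im,1.2)
h=cv2.cvtColor(im,cv2.COLOR_RGB2HSV)
m=(np.hypot(P[...,0]-.5415,P[...,1]+.371)<.08)&(h[...,1]>80)&(P[...,2]<.015)&(P[...,2]>0)
b=cv2.minEnclosingCircle((P[m][:,:2]*1000).astype(np.float32));print(m.sum(),b)
```

```text
t 19.48 tcp [ 545.4 -374.8   85. ] finger 1.8 zax [ 0.005 -0.004 -1.   ] q [-0.68  0.39  1.45 -0.    1.29 -0.71] open 10.0 gf 7.999846749007702 F [ 0.9 -0.3  0.2]
6838 ((541.2367553710938, -372.9725036621094), 50.67398452758789)
```

View pics/w8.png

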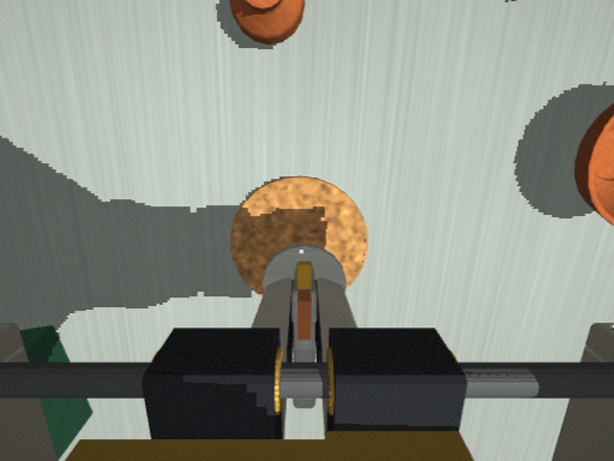

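The rooster is held upright at (305,300) above the right mat, whose centre measures (541,-372). Lowering it 50 mm.

Call:
arm_command:
  targets:
    - {"x":0,"y":-0.002,"z":-0.02,"rx":0,"ry":0,"rz":0,"claw":255}
    - {"x":0,"y":-0.002,"z":-0.045,"rx":0,"ry":0,"rz":0,"claw":255}
    - {"x":0,"y":-0.002,"z":-0.07,"rx":0,"ry":0,"rz":0,"claw":255}
    - {"x":0,"y":-0.002,"z":-0.085,"rx":0,"ry":0,"rz":0,"claw":255}
    - {"x":0,"y":-0.002,"z":-0.094,"rx":0,"ry":0,"rz":0,"claw":255}
    - {"x":0,"y":-0.002,"z":-0.098,"rx":0,"ry":0,"rz":0,"claw":255}
    - {"x":0,"y":-0.002,"z":-0.1,"rx":0,"ry":0,"rz":0,"claw":255}
    - {"x":0,"y":-0.002,"z":-0.101,"rx":0,"ry":0,"rz":0,"claw":255}
    - {"x":0,"y":-0.002,"z":-0.101,"rx":0,"ry":0,"rz":0,"claw":255}

```text
t: 20.28
tool_pos: [0.542, -0.3719, 0.0329]
orientation: [2.185, 2.256, 0.0]
force: [0.2, -0.3, -0.3]
opening: 0.0097
gripper_force: 8.0
```

Call:
arm_command:
  targets:
    - {"x":0,"y":0,"z":0,"rx":0,"ry":0,"rz":0,"claw":210}
    - {"x":0,"y":0,"z":0,"rx":0,"ry":0,"rz":0,"claw":150}
    - {"x":0,"y":0,"z":0,"rx":0,"ry":0,"rz":0,"claw":90}
    - {"x":0,"y":0,"z":0,"rx":0,"ry":0,"rz":0,"claw":90}
    - {"x":0,"y":0,"z":0.03,"rx":0,"ry":0,"rz":0,"claw":90}
    - {"x":0,"y":0,"z":0.1,"rx":0,"ry":0,"rz":0,"claw":90}
    - {"x":0,"y":0,"z":0.18,"rx":0,"ry":0,"rz":0,"claw":90}
    - {"x":0,"y":0,"z":0.26,"rx":0,"ry":0,"rz":0,"claw":90}

```text
t: 20.95
tool_pos: [0.541, -0.3712, 0.1639]
orientation: [-2.185, -2.256, 0.0]
force: [0.5, -1.3, 0.1]
opening: 0.0572
gripper_force: 0.0
```

Call:
arm_command:
  targets:
    - {"x":-0.05,"y":0,"z":0.06,"rx":0,"ry":0,"rz":0,"claw":90}
    - {"x":-0.12,"y":0.01,"z":0.1,"rx":0,"ry":0,"rz":0,"claw":90}
    - {"x":-0.2,"y":0.01,"z":0.1,"rx":0,"ry":0,"rz":0,"claw":90}
    - {"x":-0.28,"y":0.01,"z":0.1,"rx":0,"ry":0,"rz":0,"claw":90}
    - {"x":-0.34,"y":0.01,"z":0.1,"rx":0,"ry":0,"rz":0,"claw":90}
    - {"x":-0.34,"y":0.01,"z":0.1,"rx":0,"ry":0,"rz":0,"claw":90}

```text
t: 21.45
tool_pos: [0.3673, -0.3667, 0.2134]
orientation: [-2.188, -2.254, 0.002]
force: [-0.9, 0.1, 0.5]
opening: 0.0598
gripper_force: 0.0
```

Run:
```python
from h import *
fing()
for n in("top","scene"):
    im,d,P=cloud(n);print(n); save(f"pics/end_{n}.png",im,1.56)
    for k,c,r,b in(("roo",(.5415,-.372),.06,(.017,.09)),("goat",(.636,-.1145),.062,(.035,.1)),("duck",(.552,.387),.07,(.015,.08)),("mask",(.62,.107),.07,(.042,.06)),("pig",(.52,.221),.04,(.012,.06)),("jug",(.521,-.222),.04,(.012,.06))):
        print(k,end=" ");rects(P,c,r,[b])
```

```text
t 21.45 tcp [ 367.3 -366.7  213.4] finger 1.7 zax [-0.001 -0.001 -1.   ] q [-0.88 -0.08  1.74 -0.    1.48 -0.91] open 59.8 gf 0.0 F [-0.9  0.1  0.5]
top
roo 0.017 0.09 118 [ 536. -371.] [20. 68.] 1 mean [ 539. -372.   56.] zmax 79
goat 0.035 0.1 301 [ 632. -113.] [37. 91.] 82 mean [ 633. -114.   72.] zmax 98
duck 0.015 0.08 294 [553. 387.] [96. 37.] 34 mean [550. 384.  52.] zmax 80
mask 0.042 0.06 445 [618. 109.] [87. 62.] 71 mean [618. 111.  54.] zmax 60
pig 0.012 0.06 162 [518. 220.] [32. 47.] 41 mean [515. 220.  38.] zmax 50
jug 0.012 0.06 163 [ 519. -224.] [38. 39.] 24 mean [ 517. -222.   34.] zmax 52
scene
roo 0.017 0.09 235 [ 543. -370.] [15. 69.] 1 mean [ 545. -370.   49.] zmax 76
goat 0.035 0.1 622 [ 636. -112.] [37. 91.] 85 mean [ 641. -109.   64.] zmax 94
duck 0.015 0.08 777 [557. 386.] [96. 36.] 48 mean [561. 386.  48.] zmax 76
mask 0.042 0.06 759 [621. 110.] [89. 64.] 71 mean [630. 117.  53.] zmax 60
pig 0.012 0.06 325 [522. 222.] [29. 47.] 36 mean [526. 224.  34.] zmax 48
jug 0.012 0.06 213 [ 526. -221.] [33. 38.] 29 mean [ 529. -218.   30.] zmax 48
```

View pics/end_scene.png

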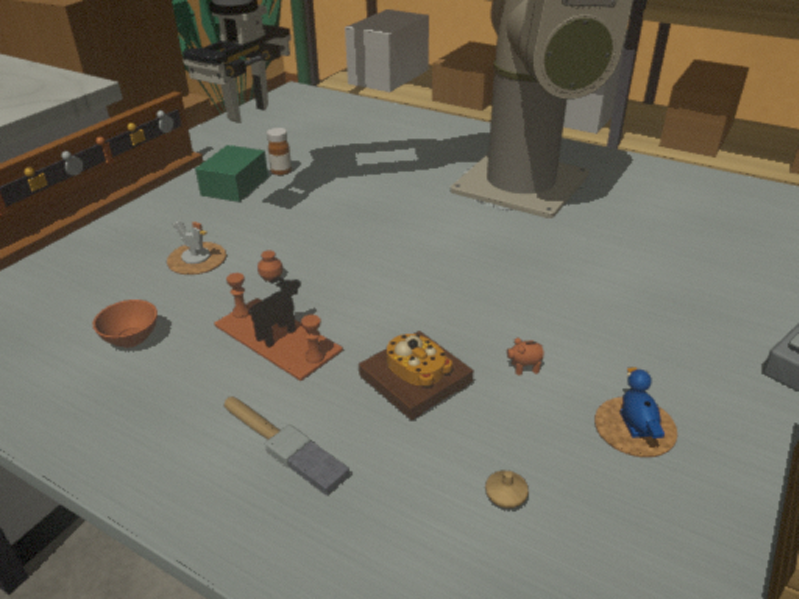

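All four pieces stand on their places: rooster (195,245), goat (275,315), mask (418,358) and duck (640,405). The pig and jug haven't moved, and the arm is clear.

```bash
python3 -c "
from plant import robot
print(robot.close_job())"
```

```text
the job is handed in; nothing more can be done
None
```

The job is handed in: mask, goat, duck and rooster each measured within about 5 mm of their target centres, upright and released, with the pig and jug unmoved; no verdict was returned.

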